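Tip a pair of bolts through the spout into the slide box

ROBOT

A 6-joint arm with a two-finger parallel gripper is mounted at the origin on a cart in front of the work surface, level with it; the furniture and walls round the work are solid. World frame = base frame: x ahead of the robot, y to its left, z up, the work surface at z = 0. Lengths are in mm, angles in rad, forces in N, time in s.
With the tool pointing down it reaches from about 350 to 875 mm from the base axis. Payload 4.2 kg.
Tool frame: the origin (TCP) lies on the mounting face of the last link; the fingertips stand 173 mm ahead of it and the grasp point (between the pads) lies grip_point_offset ahead of it (grip_point_offset is the distance from the TCP to the grasp point, in mm); z points along the fingers, y is the line along which they close (so a half turn about z gives the same grasp; the last joint's range is limited). The gripper opens to 85 mm and grips with 20 to 120 N. Pads are 22 mm wide; open, the fingers measure 114 mm over their backs; the gripper's body (76 mm by 85 mm) begins 54 mm behind the grasp point. The pads swing forward as they close: fully open they stand 13 mm farther back than shut.
Start: joints at [1.592, 0.385, 0.008, 0, -1.194, -0.259], TCP at [147.197, 607.399, 404.712] pointing down, gripper open.
Joint ranges: [-3.14, 3.14], [-1.21, 2.06], [-1.07, 1.41], [-3.16, 2.05], [-2.99, -0.16], [-3.1, 3.1]. Speed limits (rad/s): [2.79, 2.79, 3.14, 3.14, 3.14, 3.14].

INTERFACE

Orientations are given as a unit quaternion [x, y, z, w].
In Python, from bench import read_state, get_image, job_done, recognise, place_of, grip_point_offset gives the robot as it stands. The module is installed in compiled form; this text tells all that it offers.
- The arm moves only by the tool carry_out, never from a script. Its arguments are lists of equal length, an entry for each row: "slide": the shift along the tool's x, y, z in m, a list of three; "roll": the turn about the tool's z in degrees; "claw": the finger opening in m, from 0 to 0.0854. A call has 1 to 8 rows; each row is the pose to reach, as a shift and turn from the pose commanded when the call began, along the tool's axes at that moment; what a row does not reach only later rows make up. A row lasts 1/8 s, in which the tool goes at most 62.5 mm and 10.7 degrees, less where a joint would pass 70% of its speed; a pose out of reach is approached as far as the arm can. A call with a gripper value outside its range is refused whole. The fingers move at their own pace and stop on an object; the grip force is fixed at half the most. Time passes only in rows, so rows that repeat a pose let the fingers close. It gives the time, the measured TCP pose, the force, the opening and the grip force at its end, in the units of the state.
- read_state(): the state, without advancing time (a new reading comes with each control period).
- get_image(name): name is "scene" or "side" or "wrist"; returns a dict with "img" (384x512x3 uint8, red, green, blue), "z_map" (384x512 float32, mm along the optical axis (not along the pixel's ray), 0 where there is no reading), "mtx" (3x3 intrinsics, pixels), "world_from_camera" (4x4, takes a point from camera to world coordinates); the wrist camera has in their place "T_tool_cam" (4x4, takes a point from camera to tool coordinates, whose origin is the TCP and whose axes are the flange's). Camera axes: x right, y up, looking along -z (the intrinsics and any distortion apply to the point x, -y, -z); pixel columns grow to the right and rows downward; lengths in mm; the calibration is good to about 2 mm. A picture is of the moment at which its call begins: read the wrist's pose just before it.
- job_done(): hands the job in; it is judged then, once.
Trained networks look in a picture, given as the dict that the camera call returned (one of the last four; its "shot" number tells which), for a name from the list of things; names that differ only in an ending like _2 or _b are one class to them, and where a whole thing is asked for, a point or a joint stands for the part that bears it (a point fixed in the world has none). Each returns a list of dicts, best first, with "conf" (0 to 1); they miss things now and then, are a little off and sometimes report something else, mostly with a low value. They report only what shows in the picture. A call takes as long as a camera call. They do not tell look-alikes from the thing itself.
- recognise(picture, thing): "at" ([column, row] in pixels, amid what is visible of it).
- place_of(picture, thing): "at" ([column, row] in pixels: a listed point, or the origin of a listed thing).
The state is a dict: "clock": time; "joints": joint angles; "joint_vel": joint speeds; "joint_efforts": joint torques, N m; "position": TCP position; "ee_rot": TCP orientation; "contact_force": force on the tool from outside, world axes, zero at the start; "wrist_torque": the same for the moment, N m; "gripper_width": finger opening in mm; "grasp_force": force on a finger pad.
Only numpy, scipy, OpenCV 4.12 (cv2) and the standard library are available. Lean on these libraries where they do the work, as an engineer would, in place of code of your own. Each camera call takes 0.05 s, during which the arm holds its last target. There are 200 camera calls.

TASK

Make up the pair in the tipping pan by adding the thick hex bolt that stands on the bench (not the thin one) to the one already lying in the pan. Then push the box along its rails fully home under the spout, tip the pan up by its loop handle so that both bolts drop through the spout into the box, lower the pan level again, and draw the box with the bolts fully back out to the open end of its rails. Leave the thin bolt, the tape measure, the pipe stub and the pliers where they are.

Things in the scene. Friction and masses are not known exactly. Their poses are not given: they have to be found in the camera images.
- rig: Fixed steel tipping station; position and yaw vary. Origin on the bench below the spout's middle, y along the rails towards their open end, z up. Base plate 130 mm in x, y = -80 to +290 mm. Square spout over the -y end, inside 108 mm (x) by 92 mm (y), lower edge at z = 105 mm, side walls up to 190 mm, +y wall up to 225 mm; two posts behind it at x = 77 to 91 mm.
- spout_mouth (a point): Middle of the spout's upper opening, 190 mm above the bench. Axes as the rig's.
- carriage (a joint): Slide of the box along the rails in m: 0 = drawn fully out at the open end, 0.15 = fully home against the stop, straight under the spout (it moves along the rig's -y). About 1.5 N of friction, no spring: it stays where it is left.
- box_floor (a point): Middle of the inner floor of the open grey box on the rails, 22 mm above the bench; it moves with the box. Box inside 118 mm (x) by 120 mm (y), walls 4 mm thick, rim 68 mm above this point. Axes as the rig's.
- post_grip (a point): Grip point of the box's upright round pull post, 22 mm diameter, which stands on a bracket 145 mm from the box's middle on its +y side; the point is on the post's axis 106 mm above the bench, the post's top is 21 mm above it. Moves with the box.
- pan (a joint): Angle of the tipping pan in rad: 0 = level and resting, grows as the outer end is raised, stop at 1.3. It falls back level by its own weight (pan 0.3 kg), slowed by some damping.
- pan_hinge (a point): Middle of the pan's hinge line on the -y rim of the spout, 166 mm above the bench; fixed to the rig. The hinge axis is the rig's x axis.
- pan_floor (a point): Middle of the pan's floor, 169 mm above the bench while level; it turns with the pan (x along the hinge line, y from the outer end to the spout, z off the floor). The pan is a grey sheet tray, inside 100 mm (x) by 115 mm (y), walls 30 mm high on three sides, open to the spout.
- pan_handle (a point): Middle of the grip bar of the pan's loop handle: round, 10 mm diameter, 80 mm long, parallel to the hinge line, 50 mm clear of the pan's outer end wall, 165 mm from the hinge line and 12 mm higher, 178 mm above the bench while level. Turns with the pan; axes as the pan's.
- bolt_missing: Thick steel hex bolt standing on its head on the bench in front of the station: head 30 mm across flats and 13 mm high, shank 20 mm in diameter, 60 mm long in all, 0.12 kg. Origin in the middle of the head's end face, z along the shank. To be added to the pan.
- bolt_loaded: The same kind of thick hex bolt, already lying in the outer half of the pan. Origin and z as for the other.
- bolt_thin: Thin steel hex bolt standing on its head on the bench, shank 12 mm in diameter, 50 mm long: not wanted. Origin in the middle of the head's end face. It and the wanted bolt may stand in each other's place.
- tape: Yellow tape measure standing on the bench behind the station, 37 x 83 x 64 mm, origin at the middle of its underside; to be left alone.
- pipe: Pipe stub standing on end on the bench to the right of the station, 44 mm in diameter, 75 mm high, origin at the middle of its underside; to be left alone.
- pliers: Red-handled pliers lying on the bench at the left, 61 x 173 x 12 mm, origin at the middle of the underside; to be left alone.
Not all that is in view belongs to the job. What is shaped like the bolt_missing but red is not meant. What is shaped like the bolt_loaded but pink is not meant.

How it is judged (in metres and radians):
On the way, in this order (a step that is already met when the one before it is completed fails the run):
1. the thick bolt from the bench is in the level pan, let go (x of bolt_missing in the frame of pan_floor between -0.055 and 0.055 m and y of bolt_missing in the frame of pan_floor between -0.06 and 0.06 m and z of bolt_missing in the frame of pan_floor between -0.01 and 0.05 m and contact force between the fingers and bolt_missing below 0.2 N and value of joint pan below 0.1 rad and linear speed of bolt_missing below 0.05 m/s), for 0.2 s.
2. the box is fully home under the spout (value of joint carriage above 0.14 m), for 0.2 s.
3. the pan is being tipped while the box is under the spout (value of joint carriage above 0.14 m and value of joint pan above 0.3 rad).
4. both thick bolts are in the box while it is under the spout (value of joint carriage above 0.14 m and x of bolt_loaded in the frame of box_floor between -0.062 and 0.062 m and y of bolt_loaded in the frame of box_floor between -0.063 and 0.063 m and z of bolt_loaded in the frame of box_floor between -0.01 and 0.07 m and x of bolt_missing in the frame of box_floor between -0.062 and 0.062 m and y of bolt_missing in the frame of box_floor between -0.063 and 0.063 m and z of bolt_missing in the frame of box_floor between -0.01 and 0.07 m), for 0.2 s.
At the end, for the whole second after the job is handed in: Both thick bolts lie at rest inside the box, the box is drawn out to within 15 mm of the open end of its travel, and the pan is level again (under 0.06 rad) (x of bolt_loaded in the frame of box_floor between -0.062 and 0.062 m and y of bolt_loaded in the frame of box_floor between -0.063 and 0.063 m and z of bolt_loaded in the frame of box_floor between -0.01 and 0.07 m and x of bolt_missing in the frame of box_floor between -0.062 and 0.062 m and y of bolt_missing in the frame of box_floor between -0.063 and 0.063 m and z of bolt_missing in the frame of box_floor between -0.01 and 0.07 m and value of joint carriage below 0.015 m and value of joint pan below 0.06 rad and linear speed of each of bolt_missing, bolt_loaded below 0.03 m/s); the robot touches nothing.
It fails at once if the thin bolt moved more than 40 mm or tipped over (distance of bolt_thin from where it was at the start of the episode above 0.04 m or angle between bolt_thin's own z axis and vertical above 0.6 rad).
It fails at once if the tape measure moved more than 40 mm or tipped over (distance of tape from where it was at the start of the episode above 0.04 m or angle between tape's own z axis and vertical above 0.6 rad).
It fails at once if the pipe stub moved more than 40 mm or tipped over (distance of pipe from where it was at the start of the episode above 0.04 m or angle between pipe's own z axis and vertical above 0.6 rad).
It fails at once if the pliers moved more than 40 mm or tipped over (distance of pliers from where it was at the start of the episode above 0.04 m or angle between pliers's own z axis and vertical above 0.6 rad).
It also fails if it takes over 72 s, if anything falls off the work surface, if the arm or the gripper's body presses on something with over 40 N, if the wrist force passes 120 N, or if a joint passes its speed limit or range.

## Working session

There is one attempt and no reset: what is moved stays moved. The work goes in short steps, Python scripts to look and compute and a tool call to move; the robot and the scene stay as the last step left them, time stands still between calls to the robot, and variables do not carry over. Pictures are saved under pics/ and viewed, at most 10 in all, crops included, and the job is handed in when it is done.

Besides the shell and the picture viewer there is one more tool, called after "Emit:" as name(argument=value, ...), one argument or row to a line, values as JSON. carry_out: Moves the arm, as the interface text tells. Its arguments: {"type":"object","properties":{"slide":{"type":"array"},"roll":{"type":"array"},"claw":{"type":"array"}},"required":["slide","roll","claw"]}

```bash
mkdir -p pics
cat > h.py <<'E'
import numpy as np, cv2
from bench import *
from scipy.spatial.transform import Rotation as R
def pose():
    s=read_state(); T=np.eye(4); T[:3,:3]=R.from_quat(s["ee_rot"]).as_matrix(); T[:3,3]=s["position"]; return T
def shot(n,save=None):
    T=pose(); p=get_image(n)
    p["W"]=T@p["T_tool_cam"] if n=="wrist" else p["world_from_camera"]
    if save: cv2.imwrite(f"pics/{save}.png",p["img"][:,:,::-1])
    return p
def ray(p,uv):
    K=np.array(p["mtx"]); d=np.linalg.inv(K)@[uv[0],uv[1],1]; d=np.array([d[0],-d[1],-d[2]])
    W=np.array(p["W"]); return W[:3,3],W[:3,:3]@d
def at_z(p,uv,z):
    o,d=ray(p,uv); return o+d*(z-o[2])/d[2]
def depth(p,uv):
    o,d=ray(p,uv); return o+d*p["z_map"][int(uv[1]),int(uv[0])]
def tool(w):  # world point -> grasp-point shift in tool axes (mm)
    T=pose(); g=grip_point_offset() if callable(grip_point_offset) else grip_point_offset
    return T[:3,:3].T@(np.asarray(w)-T[:3,3])-[0,0,g]
E
python3 - <<'E'
from h import *
s=read_state(); print(s, grip_point_offset)
H=dict(spout_mouth=190,box_floor=22,post_grip=106,pan_hinge=166,pan_floor=169,pan_handle=178,bolt_missing=0,bolt_loaded=180,bolt_thin=0,tape=0,pipe=0,pliers=0)
for n in("scene","side"):
    p=shot(n,n+"0"); print(n,{k:v for k,v in p.items() if k not in("img","z_map","mtx")})
    for k,z in H.items():
        for r in place_of(p,k)[:3]: print(k,np.round(r["at"]),round(r["conf"],2),at_z(p,r["at"],z).round())
E
```

```text
{'clock': 0.0, 'joints': array([ 1.59160533e+00,  3.85558822e-01,  6.63060386e-03, -5.39747689e-04,
       -1.19399367e+00, -2.58602247e-01]), 'joint_vel': array([-0.00062539, -0.00103354, -0.00216145,  0.00080069,  0.0006734 ,
        0.00097717]), 'joint_efforts': array([ 1.13729220e-03, -3.92290092e+01,  1.88399702e+01,  4.18608919e+00,
       -4.67366845e-03,  1.20809611e-05]), 'position': array([147.13469712, 607.22095734, 403.6156244 ]), 'ee_rot': array([ 9.92927712e-01, -1.18715484e-01, -1.00397528e-04,  1.08735571e-03]), 'contact_force': array([-0.68527334,  0.21672524,  0.80846165]), 'wrist_torque': array([-0.03856427,  0.02812583,  0.01541779]), 'grasp_force': 0.0, 'gripper_width': 85.47773776311884} 154.70000000000002
scene {'world_from_camera': array([[ 6.94672305e-01,  5.37634161e-01, -4.77891094e-01,
         9.73786630e+01],
       [-7.19322045e-01,  5.21501016e-01, -4.58925359e-01,
        -4.21697510e+02],
       [ 2.48674072e-03,  6.62560336e-01,  7.49004417e-01,
         8.78536413e+02],
       [ 0.00000000e+00,  0.00000000e+00,  0.00000000e+00,
         1.00000000
[... 2190 characters left out ...]
9. 152.] 0.84 [ 597. -113.  169.]
pan_handle [260. 130.] 0.7 [ 572. -210.  178.]
pan_handle [286. 232.] 0.34 [448. 181. 178.]
bolt_missing [297. 212.] 0.6 [411. -11.   0.]
bolt_missing [240. 140.] 0.53 [ 658. -314.    0.]
bolt_missing [287. 232.] 0.45 [438.  72.   0.]
bolt_loaded [286. 199.] 0.65 [458.  67. 180.]
bolt_loaded [264. 146.] 0.44 [ 549. -136.  180.]
bolt_thin [288. 275.] 0.57 [424. 229.   0.]
bolt_thin [241. 172.] 0.22 [ 633. -158.    0.]
tape [193. 236.] 0.81 [749. 133.   0.]
tape [242. 205.] 0.48 [606. -13.   0.]
pipe [240. 142.] 0.64 [ 657. -304.    0.]
pipe [246. 167.] 0.6 [ 617. -183.    0.]
pliers [276. 341.] 0.59 [440. 437.   0.]
pliers [249. 165.] 0.17 [ 609. -193.    0.]
```

Run:
```python
import cv2
a=cv2.imread("pics/scene0.png")[110:320,120:420]
b=cv2.imread("pics/side0.png")[110:360,170:330]
a=cv2.resize(a,(800,560)); cv2.imwrite("pics/scene0c.png",a)
cv2.imwrite("pics/side0c.png",cv2.resize(b,(384,600)))
```

```text
(no output)
```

View pics/scene0c.png

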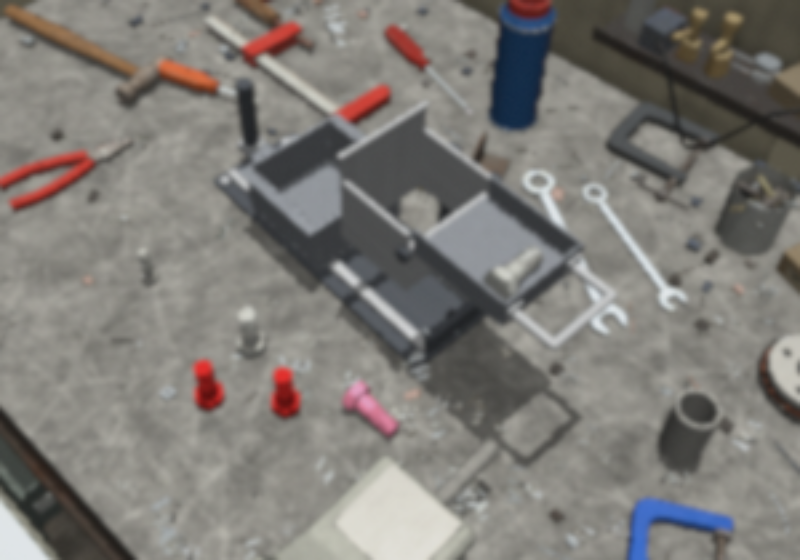

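View pics/side0c.png

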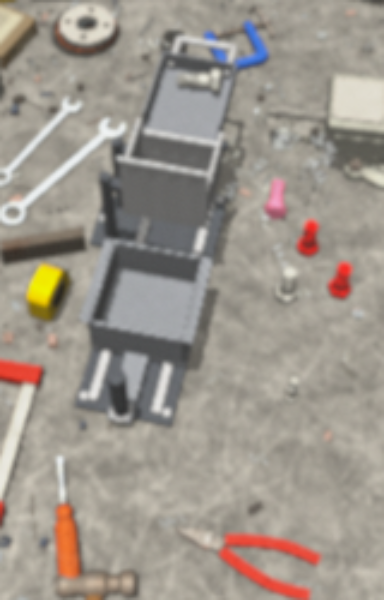

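The first images show these candidates in the scene view:
- grey thick bolt at (213,241), the one wanted
- red bolts at (198,261) and (226,260)
- thin grey bolt at (175,212)
- pink bolt lying at (258,264)
- loaded bolt in the pan at (312,212)

I'll go above the grey thick bolt and look from close by.

Run:
```python
from h import *
print(tool([434,74,190]).round(), pose().round(3))
```

```text
[404. 451.  60.] [[ 9.72000e-01 -2.36000e-01  0.00000e+00  1.47219e+02]
 [-2.36000e-01 -9.72000e-01 -0.00000e+00  6.07395e+02]
 [ 0.00000e+00  0.00000e+00 -1.00000e+00  4.04706e+02]
 [ 0.00000e+00  0.00000e+00  0.00000e+00  1.00000e+00]]
```

Emit:
carry_out(
  slide=[
    [0.05, 0.056, 0.0],
    [0.1, 0.112, 0.0],
    [0.15, 0.168, 0.01],
    [0.2, 0.224, 0.02],
    [0.25, 0.28, 0.03],
    [0.3, 0.336, 0.04],
    [0.35, 0.392, 0.05],
    [0.39, 0.436, 0.06],
  ],
  roll=[0, 0, 0, 0, 0, 0, 0, 0],
  claw=[0.05, 0.05, 0.05, 0.05, 0.05, 0.05, 0.05, 0.05],
)

```text
clock: 2.3
position: [382.3, 167.5, 358.0]
ee_rot: [0.993, -0.118, 0.001, -0.001]
contact_force: [1.4, 0.4, 0.4]
gripper_width: 50.1
grasp_force: 0.0
```

Run:
```python
from h import *
p=shot("wrist","w1"); print(pose()[:3,3].round(), p["T_tool_cam"].round(2))
for n in("bolt_missing","bolt_thin"):
    for r in place_of(p,n): print(n,np.round(r["at"]),round(r["conf"],2),at_z(p,r["at"],0).round(1),tool(at_z(p,r["at"],45)).round())
    for r in recognise(p,n): print(n,np.round(r["at"]),round(r["conf"],2),depth(p,r["at"]).round(1))
```

```text
[383. 162. 356.] [[ 0.    0.95  0.33 83.93]
 [ 1.   -0.   -0.    0.88]
 [-0.    0.33 -0.95 30.53]
 [ 0.    0.    0.    1.  ]]
bolt_missing [415.  94.] 0.68 [413.3  -3.4   0. ] [ 73. 133. 157.]
bolt_missing [363. 156.] 0.57 [362.3  54.    0. ] [ 18.  96. 157.]
bolt_missing [429.  96.] 0.94 [413.9   1.2  35.9]
bolt_missing [368. 165.] 0.91 [367.5  63.9  46.4]
bolt_missing [340.  96.] 0.88 [434.6  82.7  57.6]
bolt_thin [193. 148.] 0.79 [412.5 225.6   0. ] [ 25. -54. 158.]
bolt_thin [188. 153.] 0.73 [416.  221.8  42. ]
```

View pics/w1.png

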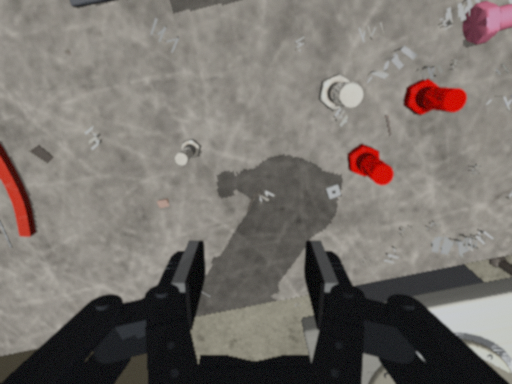

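The wrist view shows the grey thick bolt with its head at (336,92) and its top at (349,94). The red bolts are at (420,97) and (366,165), and the thin one is at (188,150). The network skipped the grey one in place_of, so I'll work out its position from its top and head.

Run:
```python
from h import *
p=shot("wrist"); m=p["img"].astype(int)[60:125,310:380]
print(pose()[:3,3].round(1),at_z(p,(349,94),60).round(1),at_z(p,(335,92),13).round(1),depth(p,(349,94)).round(1))
print(tool(list(at_z(p,(349,94),60)[:2])+[45]).round(1))
```

```text
[381.7 169.8 358. ] [434.1  77.2  60. ] [433.9  77.3  13. ] [434.1  77.3  60.4]
[ 72.4  78.  158.3]
```

Emit:
carry_out(
  slide=[
    [0.035, 0.038, 0.02],
    [0.072, 0.078, 0.05],
    [0.072, 0.078, 0.09],
    [0.072, 0.078, 0.125],
    [0.072, 0.078, 0.145],
    [0.072, 0.078, 0.157],
    [0.072, 0.078, 0.157],
    [0.072, 0.078, 0.157],
  ],
  roll=[0, 0, 0, 0, 0, 0, 0, 0],
  claw=[0.05, 0.05, 0.05, 0.05, 0.05, 0.05, 0.05, 0.05],
)

```text
clock: 3.6
position: [433.7, 77.2, 201.4]
ee_rot: [0.993, -0.118, 0.001, -0.001]
contact_force: [0.1, -0.4, 0.2]
gripper_width: 50.3
grasp_force: 0.0
```

Emit:
carry_out(
  slide=[
    [0, 0, 0],
    [0, 0, 0],
    [0, 0, 0],
    [0, 0, 0],
    [0, 0, -0.03],
    [0, 0, -0.07],
    [0, 0, -0.12],
    [0, 0, -0.17],
  ],
  roll=[0, 0, 0, 0, 0, 0, 0, 0],
  claw=[0.01, 0.01, 0.01, 0.01, 0.01, 0.01, 0.01, 0.01],
)

```text
clock: 4.6
position: [432.9, 76.2, 371.7]
ee_rot: [0.993, -0.119, -0.0, 0.0]
contact_force: [1.3, 0.1, -1.4]
gripper_width: 18.3
grasp_force: 58.6
```

Run:
```python
from h import *
p=shot("wrist","w2"); print(pose()[:3,3].round(1),read_state()["gripper_width"],read_state()["grasp_force"])
H=dict(spout_mouth=190,post_grip=106,pan_hinge=166,pan_floor=169,pan_handle=178)
for n in("wrist","scene","side"):
    p=shot(n)
    for k,z in H.items():
        for r in place_of(p,k)[:1]: print(n,k,np.round(r["at"]),round(r["conf"],2),at_z(p,r["at"],z).round())
```

```text
[434.7  76.7 378.8] 18.557177753962723 58.63712668418884
scene spout_mouth [273. 177.] 0.91 [598.   4. 190.]
scene post_grip [179. 215.] 0.71 [382. 141. 106.]
scene pan_hinge [284. 197.] 0.68 [584. -50. 166.]
scene pan_floor [301. 209.] 0.82 [ 581. -109.  169.]
scene pan_handle [338. 229.] 0.82 [ 590. -214.  178.]
side spout_mouth [238. 172.] 0.91 [614.  -7. 190.]
side post_grip [220. 268.] 0.59 [623. 284. 106.]
side pan_hinge [247. 167.] 0.88 [594. -51. 166.]
side pan_floor [249. 153.] 0.73 [ 596. -109.  169.]
```

View pics/w2.png

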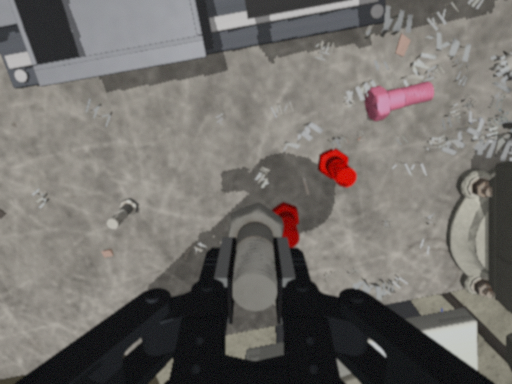

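The grey bolt is held upright between the fingers at (255,260), and the red bolts are untouched. Next I lift it and hover just in front of the pan.

Run:
```python
from h import *
print(tool([510,-100,300]).round(),pose()[:3,:3].round(3))
```

```text
[116. 153. -84.] [[ 0.972 -0.236 -0.   ]
 [-0.236 -0.972  0.   ]
 [-0.    -0.    -1.   ]]
```

Emit:
carry_out(
  slide=[
    [0, 0, -0.04],
    [0.01, 0.01, -0.075],
    [0.035, 0.04, -0.084],
    [0.06, 0.075, -0.084],
    [0.085, 0.11, -0.084],
    [0.105, 0.14, -0.084],
    [0.116, 0.153, -0.084],
    [0.116, 0.153, -0.084],
  ],
  roll=[0, 0, -4, -8, -8, -8, -8, -8],
  claw=[0.01, 0.01, 0.01, 0.01, 0.01, 0.01, 0.01, 0.01],
)

```text
clock: 6.55
position: [510.3, -100.1, 454.2]
ee_rot: [0.999, -0.05, -0.0, -0.0]
contact_force: [-0.3, 1.0, -1.2]
gripper_width: 18.4
grasp_force: 58.8
```

Run:
```python
from h import *
p=shot("wrist","w3"); print(pose().round(3),read_state()["gripper_width"])
H=dict(spout_mouth=190,post_grip=106,pan_hinge=166,pan_floor=169,pan_handle=178,bolt_loaded=180)
for k,z in H.items():
  for r in place_of(p,k)[:2]: print(k,np.round(r["at"]),round(r["conf"],2),at_z(p,r["at"],z).round())
```

```text
[[ 9.95000e-01 -9.90000e-02 -1.00000e-03  5.10049e+02]
 [-9.90000e-02 -9.95000e-01  0.00000e+00 -9.94690e+01]
 [-1.00000e-03 -0.00000e+00 -1.00000e+00  4.54312e+02]
 [ 0.00000e+00  0.00000e+00  0.00000e+00  1.00000e+00]] 18.33814483895628
spout_mouth [100.  76.] 0.77 [606.  -3. 190.]
post_grip [403.  73.] 0.6 [ 585. -248.  106.]
pan_hinge [181.  76.] 0.59 [600. -54. 166.]
pan_floor [254.  74.] 0.62 [ 596. -110.  169.]
pan_handle [401.  72.] 0.96 [ 587. -215.  178.]
bolt_loaded [220. 184.] 0.85 [516. -74. 180.]
bolt_loaded [303. 126.] 0.69 [ 556. -143.  180.]
```

View pics/w3.png

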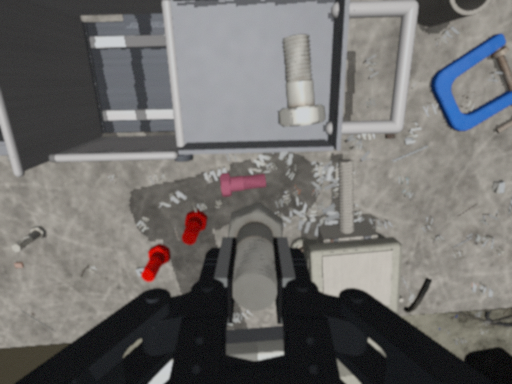

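The wrist view shows the pan spread over columns 175-340. The loaded bolt lies at about (300,80), the handle bar is at (402,70), and the spout is to the left. I'll put the bolt down in the inner half, near column 225.

Run:
```python
from h import *
print(tool([597,-90,216]).round())
```

```text
[ 86. -17.  84.]
```

Emit:
carry_out(
  slide=[
    [0.04, -0.01, 0],
    [0.086, -0.018, 0],
    [0.086, -0.018, 0.01],
    [0.086, -0.018, 0.04],
    [0.086, -0.018, 0.065],
    [0.086, -0.018, 0.078],
    [0.086, -0.018, 0.084],
    [0.086, -0.018, 0.084],
  ],
  roll=[0, 0, 0, 0, 0, 0, 0, 0],
  claw=[0.01, 0.01, 0.01, 0.01, 0.01, 0.01, 0.01, 0.01],
)

```text
clock: 7.9
position: [597.5, -90.0, 371.4]
ee_rot: [0.999, -0.049, 0.001, 0.0]
contact_force: [-0.4, -1.0, -0.9]
gripper_width: 18.4
grasp_force: 58.7
```

Emit:
carry_out(
  slide=[
    [0, 0, 0.001],
    [0, 0, 0.001],
    [0, 0, 0.001],
    [0, 0, 0.001],
    [0, 0, 0.001],
    [0, 0, -0.025],
    [0, 0, -0.07],
    [0, 0, -0.1],
  ],
  roll=[0, 0, 0, 0, 0, 0, 0, 0],
  claw=[0.01, 0.045, 0.045, 0.045, 0.045, 0.045, 0.045, 0.045],
)

```text
clock: 8.9
position: [597.4, -90.1, 472.9]
ee_rot: [0.999, -0.049, 0.001, 0.0]
contact_force: [0.4, -0.3, -0.2]
gripper_width: 44.9
grasp_force: 0.0
```

Run:
```python
from h import *
p=shot("wrist","w4"); print(pose()[:3,3].round(1),read_state()["gripper_width"])
H=dict(pan_floor=169,pan_handle=178,bolt_loaded=180,bolt_missing=169)
for k,z in H.items():
  for r in place_of(p,k)[:2]: print(k,np.round(r["at"]),round(r["conf"],2),at_z(p,r["at"],z).round())
```

```text
[597.8 -90.3 477.4] 44.775909853429106
pan_floor [276. 178.] 0.72 [ 596. -111.  169.]
pan_handle [397. 181.] 0.7 [ 585. -215.  178.]
pan_handle [211. 174.] 0.28 [607. -54. 178.]
bolt_loaded [315. 221.] 0.85 [ 555. -142.  180.]
bolt_missing [210. 263.] 0.86 [515. -39. 169.]
bolt_missing [255. 178.] 0.59 [598. -91. 169.]
```

View pics/w4.png

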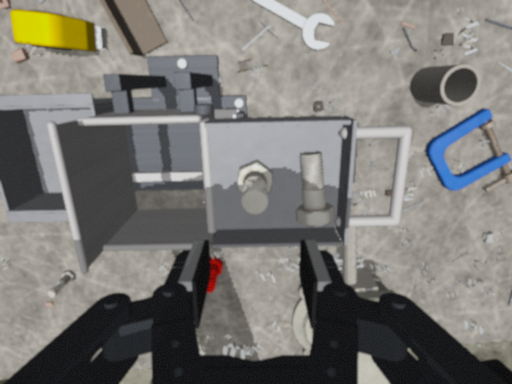

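The thick bolt stands in the pan at (255,185), clear of the loaded bolt at (315,190). Next is the box's post.

Emit:
carry_out(
  slide=[
    [0, -0.055, 0],
    [-0.01, -0.11, 0],
    [-0.02, -0.17, 0],
    [-0.03, -0.22, 0],
    [-0.04, -0.27, 0.02],
    [-0.05, -0.31, 0.04],
    [-0.06, -0.34, 0.05],
    [-0.06, -0.35, 0.05],
  ],
  roll=[0, 0, 0, 0, 0, 0, 0, 0],
  claw=[0.05, 0.06, 0.06, 0.06, 0.06, 0.06, 0.06, 0.06],
)

```text
clock: 10.15
position: [571.3, 265.8, 417.7]
ee_rot: [0.999, -0.048, -0.002, 0.002]
contact_force: [0.8, -0.8, 0.1]
gripper_width: 60.1
grasp_force: 0.0
```

Run:
```python
from h import *
p=shot("wrist","w5"); print(pose()[:3,3].round(1),read_state()["gripper_width"])
for k,z in dict(post_grip=106,box_floor=22).items():
  for r in place_of(p,k)[:2]: w=at_z(p,r["at"],z);print(k,np.round(r["at"]),round(r["conf"],2),w.round(),tool(w).round())
  for r in recognise(p,k)[:2]: print('rec',k,np.round(r["at"]),round(r["conf"],2),depth(p,r["at"]).round())
```

```text
[571.9 266.  418.7] 60.14268582273215
post_grip [218. 115.] 0.69 [626. 290. 106.] [ 52. -31. 159.]
rec post_grip [369. 102.] 0.67 [616. 131.  23.]
box_floor [358. 105.] 0.71 [614. 144.  22.] [ 54. 115. 244.]
rec box_floor [369. 104.] 0.55 [614. 131.  23.]
```

View pics/w5.png

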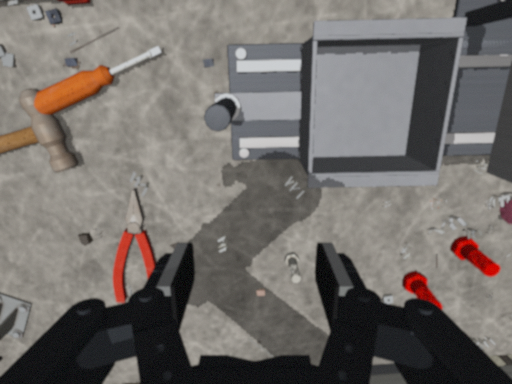

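The post's top is at (218,115), beside the box on its bracket. Now I grasp it.

Emit:
carry_out(
  slide=[
    [0.03, -0.015, 0.0],
    [0.054, -0.029, 0.0],
    [0.054, -0.029, 0.04],
    [0.054, -0.029, 0.085],
    [0.054, -0.029, 0.125],
    [0.054, -0.029, 0.15],
    [0.054, -0.029, 0.157],
    [0.054, -0.029, 0.157],
  ],
  roll=[0, 0, 0, 0, 0, 0, 0, 0],
  claw=[0.06, 0.06, 0.06, 0.06, 0.06, 0.06, 0.06, 0.06],
)

```text
clock: 11.4
position: [629.1, 287.1, 264.3]
ee_rot: [0.999, -0.049, 0.0, -0.0]
contact_force: [-0.0, 0.3, 1.0]
gripper_width: 59.8
grasp_force: 0.0
```

Emit:
carry_out(
  slide=[
    [0, 0, 0],
    [0, 0, 0],
    [0, 0, 0],
    [0, 0, 0],
    [0, 0, 0],
    [0, 0, 0],
    [0, 0.01, 0],
    [0, 0.02, 0],
  ],
  roll=[0, 0, 0, 0, 0, 0, 0, 0],
  claw=[0.01, 0.01, 0.01, 0.01, 0.01, 0.01, 0.01, 0.01],
)

```text
clock: 12.4
position: [627.2, 268.5, 265.3]
ee_rot: [0.999, -0.048, 0.002, -0.001]
contact_force: [0.5, 1.7, 5.4]
gripper_width: 20.4
grasp_force: 58.8
```

Emit:
carry_out(
  slide=[
    [0, 0.02, 0],
    [0, 0.045, 0],
    [0.001, 0.07, 0],
    [0.001, 0.09, 0],
    [0.001, 0.105, 0],
    [0.001, 0.118, 0],
    [0.001, 0.127, 0],
    [0.001, 0.13, 0],
  ],
  roll=[0, 0, 0, 0, 0, 0, 0, 0],
  claw=[0.01, 0.01, 0.01, 0.01, 0.01, 0.01, 0.01, 0.01],
)

```text
clock: 13.4
position: [616.6, 141.5, 265.3]
ee_rot: [0.999, -0.049, 0.005, -0.005]
contact_force: [3.8, 22.6, 2.9]
gripper_width: 20.5
grasp_force: 60.1
```

Emit:
carry_out(
  slide=[
    [0, 0, 0],
    [0, -0.001, 0],
    [0, -0.001, 0],
    [0, -0.001, 0],
    [0, -0.001, -0.02],
    [0, -0.001, -0.07],
    [-0.01, -0.001, -0.13],
    [-0.02, -0.001, -0.19],
  ],
  roll=[0, 0, 0, 0, 0, 0, 0, 0],
  claw=[0.01, 0.06, 0.06, 0.06, 0.06, 0.06, 0.06, 0.06],
)

```text
clock: 14.4
position: [594.5, 140.5, 454.7]
ee_rot: [0.999, -0.05, -0.001, 0.001]
contact_force: [0.5, 0.3, -0.4]
gripper_width: 60.3
grasp_force: 0.0
```

Run:
```python
from h import *
p=shot("wrist","w6"); print(pose()[:3,3].round(1),read_state()["gripper_width"])
for r in place_of(p,"post_grip")[:2]: w=at_z(p,r["at"],106);print(np.round(r["at"]),round(r["conf"],2),w.round())
print(tool([586,-216,260]).round())
```

```text
[594.5 140.3 465.4] 59.91269372216796
[249. 143.] 0.76 [616. 142. 106.]
[ 23. 357.  46.]
```

Emit:
carry_out(
  slide=[
    [0, 0.05, 0],
    [0, 0.105, 0],
    [0, 0.16, 0],
    [0, 0.215, 0],
    [0, 0.27, 0],
    [-0.01, 0.32, 0],
    [-0.02, 0.35, 0.02],
    [-0.02, 0.357, 0.04],
  ],
  roll=[0, 0, 0, 0, 0, 0, 0, 0],
  claw=[0.06, 0.055, 0.05, 0.05, 0.05, 0.05, 0.05, 0.05],
)

```text
clock: 15.5
position: [538.5, -214.4, 412.6]
ee_rot: [0.999, -0.051, -0.001, -0.0]
contact_force: [0.4, -0.2, 0.4]
gripper_width: 49.7
grasp_force: 0.0
```

Run:
```python
from h import *
p=shot("wrist","w7"); print(pose()[:3,3].round(1),read_state()["gripper_width"])
for k,z in dict(pan_handle=178,bolt_missing=169,pan_floor=169).items():
  for r in place_of(p,k)[:2]: w=at_z(p,r["at"],z);print(k,np.round(r["at"]),round(r["conf"],2),w.round(),tool(w).round())
```

```text
[ 538.2 -214.   409.2] 50.05201925434515
pan_handle [248. 133.] 0.86 [ 589. -216.  178.] [52. -2. 77.]
bolt_missing [110. 257.] 0.93 [ 504. -100.  169.] [ -45. -108.   89.]
bolt_missing [ 79. 288.] 0.78 [479. -69. 169.] [ -74. -137.   89.]
pan_floor [ 87. 136.] 0.65 [ 597. -109.  169.] [  46. -109.   90.]
```

View pics/w7.png

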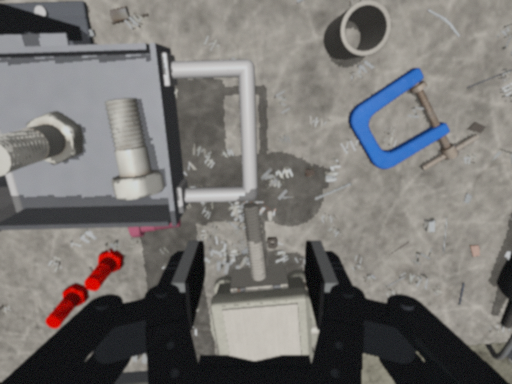

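The handle bar runs from (248,65) to (250,190), centred at about (249,130). Both bolts are still in the pan.

Emit:
carry_out(
  slide=[
    [0.025, -0.001, 0],
    [0.05, -0.002, 0],
    [0.05, -0.002, 0.03],
    [0.05, -0.002, 0.06],
    [0.05, -0.002, 0.078],
    [0.05, -0.002, 0.079],
    [0.05, -0.002, 0.079],
    [0.05, -0.002, 0.079],
  ],
  roll=[0, 0, 0, 0, 0, 0, 0, 0],
  claw=[0.036, 0.036, 0.036, 0.036, 0.036, 0.036, 0.036, 0.036],
)

```text
clock: 16.7
position: [590.5, -214.8, 336.2]
ee_rot: [0.999, -0.049, 0.001, 0.0]
contact_force: [0.1, 1.1, 0.3]
gripper_width: 36.1
grasp_force: 0.0
```

Emit:
carry_out(
  slide=[
    [0, 0, 0],
    [0, 0, 0],
    [0, 0, 0],
    [0, 0, 0],
    [0, 0, 0],
    [0, 0, 0],
  ],
  roll=[0, 0, 0, 0, 0, 0],
  claw=[0.002, 0.002, 0.002, 0.002, 0.002, 0.002],
)

```text
clock: 17.45
position: [590.2, -215.4, 335.4]
ee_rot: [0.999, -0.049, 0.0, 0.001]
contact_force: [-1.6, -3.5, 5.0]
gripper_width: 7.8
grasp_force: 58.8
```

Run:
```python
import numpy as np
r0=np.array([-165,12.])
for a in np.arange(.1,1.31,.1):
    y=-165*np.cos(a)+12*np.sin(a); z=165*np.sin(a)+12*np.cos(a)
    # y toward hinge = -tool y
    print(round(a,1),round(-(y+165)),round(-(z-12)))
```

```text
0.1 -2 -16
0.2 -6 -33
0.3 -11 -48
0.4 -18 -63
0.5 -26 -78
0.6 -36 -91
0.7 -47 -103
0.8 -59 -115
0.9 -72 -125
1.0 -86 -133
1.1 -101 -140
1.2 -116 -146
1.3 -132 -150
```

Emit:
carry_out(
  slide=[
    [0, -0.002, -0.016],
    [0, -0.006, -0.033],
    [0, -0.011, -0.048],
    [0, -0.018, -0.063],
    [0, -0.022, -0.071],
    [0, -0.026, -0.078],
    [0, -0.031, -0.085],
    [0, -0.036, -0.091],
  ],
  roll=[0, 0, 0, 0, 0, 0, 0, 0],
  claw=[0.002, 0.002, 0.002, 0.002, 0.002, 0.002, 0.002, 0.002],
)

```text
clock: 18.45
position: [593.2, -181.0, 426.5]
ee_rot: [0.999, -0.049, -0.001, 0.003]
contact_force: [-2.6, -10.4, 5.8]
gripper_width: 7.7
grasp_force: 58.7
```

Emit:
carry_out(
  slide=[
    [0, -0.005, -0.006],
    [0, -0.011, -0.012],
    [0, -0.017, -0.018],
    [0, -0.023, -0.024],
    [0, -0.029, -0.029],
    [0, -0.036, -0.034],
    [0, -0.043, -0.038],
    [0, -0.05, -0.042],
  ],
  roll=[0, 0, 0, 0, 0, 0, 0, 0],
  claw=[0.002, 0.002, 0.002, 0.002, 0.002, 0.002, 0.002, 0.002],
)

```text
clock: 19.45
position: [597.1, -131.6, 470.9]
ee_rot: [0.999, -0.05, -0.001, 0.004]
contact_force: [-6.2, -9.8, 11.0]
gripper_width: 7.6
grasp_force: 58.6
```

Emit:
carry_out(
  slide=[
    [0, -0.008, -0.004],
    [0, -0.015, -0.007],
    [0, -0.022, -0.01],
    [0, -0.03, -0.013],
    [0, -0.036, -0.014],
    [0, -0.036, -0.014],
    [0, -0.036, -0.014],
    [0, -0.036, -0.014],
  ],
  roll=[0, 0, 0, 0, 0, 0, 0, 0],
  claw=[0.002, 0.002, 0.002, 0.002, 0.002, 0.002, 0.002, 0.002],
)

```text
clock: 20.45
position: [600.0, -94.7, 485.7]
ee_rot: [0.999, -0.049, -0.001, 0.002]
contact_force: [-10.9, -3.0, 15.9]
gripper_width: 7.4
grasp_force: 62.1
```

Run:
```python
from h import *
for n in("side","scene"):
  p=shot(n,n+"1")
  for k in("bolt_loaded","bolt_missing"): print(n,k,[(np.round(r["at"]).tolist(),round(r["conf"],2)) for r in recognise(p,k)])
a=cv2.imread("pics/side1.png")[110:300,170:330]; b=cv2.imread("pics/scene1.png")[90:280,200:380]
cv2.imwrite("pics/t1.png",np.hstack([cv2.resize(a,(375,440)),cv2.resize(b,(417,440))]))
```

```text
side bolt_loaded [([284.0, 191.0], 0.45)]
side bolt_missing [([189.0, 231.0], 0.65), ([312.0, 226.0], 0.61), ([297.0, 209.0], 0.58), ([237.0, 215.0], 0.56)]
scene bolt_loaded [([260.0, 264.0], 0.75), ([288.0, 206.0], 0.37), ([268.0, 189.0], 0.24)]
scene bolt_missing [([195.0, 258.0], 0.53)]
```

View pics/t1.png

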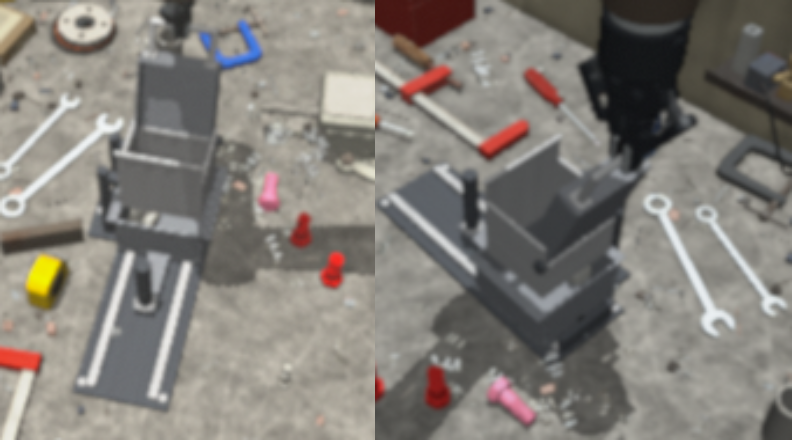

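The pan is tipped right up and empty. In the box below the spout a bolt shows at (150,215) in the left half. I'll lower the pan back along the same arc.

Emit:
carry_out(
  slide=[
    [0, 0.006, 0.001],
    [0, 0.014, 0.004],
    [0, 0.021, 0.007],
    [0, 0.028, 0.01],
    [0, 0.036, 0.014],
    [0, 0.05, 0.022],
    [0, 0.063, 0.032],
    [0, 0.075, 0.044],
  ],
  roll=[0, 0, 0, 0, 0, 0, 0, 0],
  claw=[0.002, 0.002, 0.002, 0.002, 0.002, 0.002, 0.002, 0.002],
)

```text
clock: 21.75
position: [593.9, -169.4, 439.3]
ee_rot: [0.999, -0.049, 0.0, 0.001]
contact_force: [-2.8, -3.4, 4.8]
gripper_width: 8.1
grasp_force: 64.0
```

Emit:
carry_out(
  slide=[
    [0, 0.011, 0.012],
    [0, 0.021, 0.025],
    [0, 0.029, 0.04],
    [0, 0.036, 0.055],
    [0, 0.041, 0.07],
    [0, 0.045, 0.086],
    [0, 0.047, 0.101],
    [0, 0.047, 0.103],
  ],
  roll=[0, 0, 0, 0, 0, 0, 0, 0],
  claw=[0.002, 0.002, 0.002, 0.002, 0.002, 0.002, 0.002, 0.002],
)

```text
clock: 22.75
position: [590.4, -215.4, 333.4]
ee_rot: [0.999, -0.049, -0.0, 0.0]
contact_force: [-0.9, -5.2, 5.0]
gripper_width: 7.8
grasp_force: 68.7
```

Emit:
carry_out(
  slide=[
    [0, 0, 0],
    [0, 0, 0],
    [0, 0, 0],
    [0, 0, 0],
    [0, 0, -0.03],
    [0, 0, -0.08],
    [0, -0.02, -0.13],
    [0, -0.06, -0.13],
  ],
  roll=[0, 0, 0, 0, 0, 0, 0, 0],
  claw=[0.002, 0.036, 0.036, 0.036, 0.036, 0.036, 0.036, 0.036],
)

```text
clock: 23.75
position: [596.2, -155.4, 470.0]
ee_rot: [0.999, -0.05, 0.005, 0.0]
contact_force: [0.1, 1.2, -0.1]
gripper_width: 36.2
grasp_force: 0.0
```

Run:
```python
from h import *
p=shot("wrist","w8")
for k,z in dict(pan_handle=178,pan_floor=169,bolt_loaded=30,bolt_missing=30).items():
  for r in place_of(p,k)[:3]: w=at_z(p,r["at"],z);print(k,np.round(r["at"]),round(r["conf"],2),w.round(),depth(p,r["at"]).round())
print(tool([616,142,240]).round())
```

```text
pan_handle [324. 189.] 0.86 [ 586. -216.  178.] [ 588. -215.  184.]
pan_floor [205. 188.] 0.89 [ 595. -112.  169.] [ 595. -112.  169.]
bolt_loaded [147. 122.] 0.39 [646. -25.  30.] [653. -55. 120.]
bolt_missing [170. 268.] 0.95 [433. -15.  30.] [423.  -9.  13.]
bolt_missing [ 86. 133.] 0.76 [640.  56.  30.] [656. -32. 193.]
[  -9. -298.   69.]
```

View pics/w8.png

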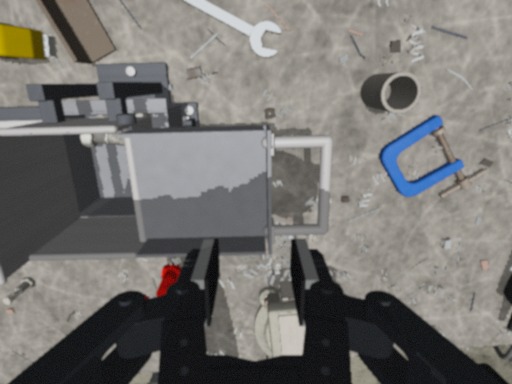

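The pan is level and empty. One bolt shows through the spout at (95,138), so I'll look straight down the spout before drawing the box out.

Emit:
carry_out(
  slide=[
    [0, -0.04, 0],
    [-0.02, -0.08, 0],
    [-0.04, -0.12, 0],
    [-0.05, -0.15, 0],
    [-0.055, -0.16, 0],
    [-0.055, -0.16, 0],
  ],
  roll=[0, 0, 0, 0, 0, 0],
  claw=[0.06, 0.06, 0.06, 0.06, 0.06, 0.06],
)

```text
clock: 24.75
position: [557.0, 9.2, 464.3]
ee_rot: [0.999, -0.049, -0.0, 0.0]
contact_force: [0.2, -0.7, 0.7]
gripper_width: 60.1
grasp_force: 0.0
```

Run:
```python
from h import *
p=shot("wrist","w9")
for k in("bolt_loaded","bolt_missing"):
  for r in place_of(p,k)[:3]: print(k,np.round(r["at"]),round(r["conf"],2),depth(p,r["at"]).round())
print(pose()[:3,3],tool([616,142,108]).round())
cv2.imwrite("pics/w9c.png",cv2.resize(cv2.imread("pics/w9.png")[:250,100:440],None,fx=1.5,fy=1.5))
```

```text
bolt_loaded [278.  70.] 0.71 [646. -28.  36.]
bolt_loaded [301. 205.] 0.65 [462. -51.   9.]
bolt_missing [269. 234.] 0.81 [423.  -1.  15.]
bolt_missing [208.  84.] 0.69 [640.  41. 136.]
bolt_missing [238. 268.] 0.69 [370.  51.  15.]
[557.25743358   8.36830743 464.29925614] [  45. -139.  202.]
```

View pics/w9c.png

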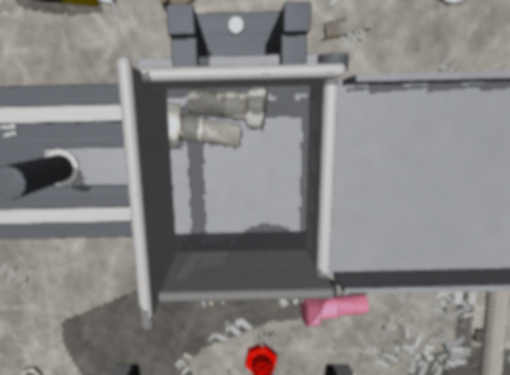

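Both bolts lie in the box, at about (225,105) and (205,128). Next I grasp the post and draw the box out.

Emit:
carry_out(
  slide=[
    [0.015, -0.05, 0],
    [0.03, -0.1, 0],
    [0.045, -0.139, 0],
    [0.045, -0.139, 0.04],
    [0.045, -0.139, 0.09],
    [0.045, -0.139, 0.14],
    [0.045, -0.139, 0.18],
    [0.045, -0.139, 0.2],
  ],
  roll=[0, 0, 0, 0, 0, 0, 0, 0],
  claw=[0.06, 0.06, 0.06, 0.06, 0.06, 0.06, 0.06, 0.06],
)

```text
clock: 25.9
position: [615.2, 141.9, 261.3]
ee_rot: [0.999, -0.05, -0.002, 0.001]
contact_force: [0.5, -0.3, -0.1]
gripper_width: 60.1
grasp_force: 0.0
```

Emit:
carry_out(
  slide=[
    [0, 0, 0],
    [0, 0, 0],
    [0, 0, 0],
    [0, 0, 0],
    [0, 0, 0],
    [0, -0.005, 0],
    [0, -0.015, 0],
    [0, -0.03, 0],
  ],
  roll=[0, 0, 0, 0, 0, 0, 0, 0],
  claw=[0.01, 0.01, 0.01, 0.01, 0.01, 0.01, 0.01, 0.01],
)

```text
clock: 26.9
position: [618.6, 173.6, 265.8]
ee_rot: [0.999, -0.049, 0.001, 0.0]
contact_force: [0.5, -2.4, 6.4]
gripper_width: 20.3
grasp_force: 59.6
```

Emit:
carry_out(
  slide=[
    [0, -0.02, 0],
    [0, -0.04, 0],
    [0, -0.06, 0],
    [-0.001, -0.08, 0],
    [-0.001, -0.095, 0],
    [-0.001, -0.105, 0],
    [-0.001, -0.113, 0],
    [-0.001, -0.117, 0],
  ],
  roll=[0, 0, 0, 0, 0, 0, 0, 0],
  claw=[0.01, 0.01, 0.01, 0.01, 0.01, 0.01, 0.01, 0.01],
)

```text
clock: 27.9
position: [627.9, 290.9, 265.9]
ee_rot: [0.999, -0.048, -0.001, 0.0]
contact_force: [-3.1, -1.0, 7.8]
gripper_width: 20.4
grasp_force: 59.9
```

Not yet against the stop, so I pull a few mm more, then let go and rise.

Emit:
carry_out(
  slide=[
    [0, -0.002, 0],
    [0, -0.004, 0],
    [0, -0.004, 0],
    [0, -0.004, 0],
  ],
  roll=[0, 0, 0, 0],
  claw=[0.01, 0.01, 0.01, 0.01],
)

```text
clock: 28.4
position: [628.2, 293.5, 265.8]
ee_rot: [0.999, -0.049, -0.001, 0.001]
contact_force: [-3.8, -4.1, 8.9]
gripper_width: 20.7
grasp_force: 59.9
```

Emit:
carry_out(
  slide=[
    [0, 0, 0],
    [0, 0, 0],
    [0, 0, 0],
    [0, 0, 0],
    [0, 0, -0.03],
    [0, 0, -0.08],
    [-0.03, 0.02, -0.14],
    [-0.06, 0.05, -0.17],
  ],
  roll=[0, 0, 0, 0, 0, 0, 0, 0],
  claw=[0.06, 0.06, 0.06, 0.06, 0.06, 0.06, 0.06, 0.06],
)

```text
clock: 29.4
position: [564.3, 250.0, 436.8]
ee_rot: [0.999, -0.049, 0.001, -0.001]
contact_force: [0.4, -0.7, 0.8]
gripper_width: 59.7
grasp_force: 0.0
```

Run:
```python
from h import *
p=shot("wrist","w10")
for k,z in dict(post_grip=106,box_floor=22,bolt_loaded=32,bolt_missing=32).items():
  for r in place_of(p,k)[:3]: print(k,np.round(r["at"]),round(r["conf"],2),at_z(p,r["at"],z).round(),depth(p,r["at"]).round())
q=shot("side")
for r in place_of(q,"pan_handle")[:2]: print(at_z(q,r["at"],178).round(),depth(q,r["at"]).round(),r["conf"])
print(pose()[:3,3])
```

```text
post_grip [200. 108.] 0.65 [628. 294. 106.] [630. 290. 127.]
box_floor [337. 101.] 0.92 [614. 148.  22.] [614. 148.  22.]
bolt_loaded [489. 203.] 0.74 [472. -39.  32.] [465. -51.  16.]
bolt_loaded [367.  59.] 0.61 [657. 117.  32.] [656. 125.  57.]
bolt_missing [442. 238.] 0.95 [429.  16.  32.] [417.   4.  13.]
bolt_missing [294.  74.] 0.75 [649. 198.  32.] [649. 200.  51.]
bolt_missing [400. 270.] 0.62 [384.  68.  32.] [371.  60.  14.]
[ 571. -204.  178.] [ 587. -365.   12.] 0.76
[564.894445   250.18632026 432.71120835]
```

```bash
python3 -c "
from bench import *
print(job_done())"
```

```text
the job is handed in; nothing more can be done
None
```

I handed the job in at about 29 s: by the last camera readings both thick bolts are in the box, the box is drawn out to the open end and the pan is level, but the hand-in gave no verdict and I viewed 11 pictures, one over the limit of 10.

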